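# Dry the rinsed safety spectacles on the warm-air dryer

### The job

Wake the warm-air dryer with a firm press of its power key, then hang every pair of rinsed safety spectacles squarely over its rail by both arms, side by side without touching one another, and turn the timer to 20 minutes. Only when all are hung and the timer is set, press the start key firmly until it registers. Do not jab or force the keys, and leave the slide box, the beaker and the petri dish where they are.

Things in the scene. Friction and masses are not known exactly. Their poses are not given: they have to be found in the camera images.
- rail_mid (a point): middle of the axis of the dryer's horizontal steel rail, 16 mm thick, 235 mm above the bench, running 252 mm either way along this point's y axis to its two posts. x is level, from the dryer's front to its rear; y along the rail, away from the control panel. Room for three pairs, 160 mm apart, the middle one here
- rail: the rail with its two upright posts (14 mm thick) at its ends
- housing: white housing of the dryer, fixed to the bench: from 80 mm in front of the rail's axis to 95 mm behind it; along y from 267 mm beyond the rail's middle to 452 mm on the panel side; flat top 70 mm above the bench. Origin on the bench, 92.5 mm towards the panel from below the rail's middle
- power_key_top (a point): centre of the upper face of a white membrane key, 24 x 34 mm, 3 mm proud of the dryer's flat control panel, marked with a broken ring with a stroke; the key nearer the rail, on the panel's front half. Pressed straight down. It gives 1 mm at 6 N per mm, then is hard; registers at 4 N or more held a quarter of a second; damaged above 30 N
- start_key_top (a point): centre of the upper face of a white membrane key, 24 x 34 mm, 3 mm proud of the dryer's flat control panel, marked with a solid triangle; the key farther from the rail, 74 mm beside the power key, on the panel's front half. Pressed straight down. It gives 1 mm at 6 N per mm, then is hard; registers at 4 N or more held a quarter of a second; damaged above 30 N
- timer (a joint): angle of the timer knob, rad, growing clockwise from above: 0 at the zero mark, 5.236 (300 degrees) at 30 minutes, even scale, a long mark every 5 minutes and a short one every minute; 20 minutes, the fourth long mark after zero, is 3.491. Light friction (0.03 N m); stays where left
- timer_grip (a point): centre of the timer knob's bar grip, on the knob's axis, 97 mm above the bench, 27 mm above the panel: black bar 42 mm long, 12 mm thick, top 8 mm above this point, standing on a disc of 48 mm diameter 22 mm below it. x along the bar to its pointer end (white line), z up. Zero mark 210 degrees clockwise from the dryer's rearward direction
- specs1_brow (a point): middle of the brow bar of one pair of safety spectacles (black frame, clear lenses, rigid open arms), the place to pinch: bar 9 mm thick front to back, 13 mm high, straight for 60 mm across. 45.5 mm above the bench when the pair stands as worn. Axes: x the way the wearer looks, y to the wearer's left, z up. None if absent
- specs2_brow (a point): middle of the brow bar of one pair of safety spectacles (black frame, clear lenses, rigid open arms), the place to pinch: bar 9 mm thick front to back, 13 mm high, straight for 60 mm across. 45.5 mm above the bench when the pair stands as worn. Axes: x the way the wearer looks, y to the wearer's left, z up. None if absent
- specs3_brow (a point): middle of the brow bar of one pair of safety spectacles (black frame, clear lenses, rigid open arms), the place to pinch: bar 9 mm thick front to back, 13 mm high, straight for 60 mm across. 45.5 mm above the bench when the pair stands as worn. Axes: x the way the wearer looks, y to the wearer's left, z up. None if absent
- specs1: the pair of the same number: 48 g, 130 mm wide, 52 mm high; origin 45.5 mm below the brow point. From the brow point: lenses (3 mm) below the bar to z -42; arms at y +-62.5, 5 mm wide, straight back from x -16 to -118, undersides at z -1.5, then bent down to rubber ends at x -126, z -45 (mm). It balances on a rail 44 mm behind the brow point; knocked, it may hang by its ends: fine, and it can be slid along
- specs2: the pair of the same number: 48 g, 130 mm wide, 52 mm high; origin 45.5 mm below the brow point. From the brow point: lenses (3 mm) below the bar to z -42; arms at y +-62.5, 5 mm wide, straight back from x -16 to -118, undersides at z -1.5, then bent down to rubber ends at x -126, z -45 (mm). It balances on a rail 44 mm behind the brow point; knocked, it may hang by its ends: fine, and it can be slid along
- specs3: the pair of the same number: 48 g, 130 mm wide, 52 mm high; origin 45.5 mm below the brow point. From the brow point: lenses (3 mm) below the bar to z -42; arms at y +-62.5, 5 mm wide, straight back from x -16 to -118, undersides at z -1.5, then bent down to rubber ends at x -126, z -45 (mm). It balances on a rail 44 mm behind the brow point; knocked, it may hang by its ends: fine, and it can be slid along
- slide_box: closed wooden box of microscope slides, 100 x 170 x 34 mm; a bystander
- beaker: glass beaker, 70 mm diameter, 95 mm high; a bystander
- petri_dish: closed clear petri dish, 94 mm diameter, 18 mm high; a bystander
Mind the look-alikes: they are no part of the job. Leave any purple look-alike of the specs3 alone.

How it is judged (in metres and radians):
On the way, in this order (a step that is already met when the one before it is completed fails the run):
1. the power key is pressed with at least 4 N (contact force between anything else and power_key above 4 N), for 0.2 s.
2. every pair hangs over the rail, released, and the timer stands at 20 minutes (contact force between each of specs1, specs2, specs3 and rail above 0.1 N and contact force between each of specs1, specs2, specs3 and housing below 0.03 N and angle between the y axis of each of specs1_brow, specs2_brow, specs3_brow and the y axis of rail_mid, either way round below 0.35 rad and contact force between each of specs1, specs2, specs3 and the fingers below 0.03 N and linear speed of each of specs1, specs2, specs3 below 0.08 m/s and contact force between specs1 and specs2 below 0.03 N and contact force between each of specs1, specs2 and specs3 below 0.03 N and value of joint timer between 3.37066 and 3.61066 rad), for 0.2 s.
3. the start key is pressed with at least 4 N (contact force between anything else and start_key above 4 N), for 0.2 s.
At the end, for the whole second after the job is handed in: every pair hangs from the rail, at rest and released, square to it within 20 degrees (0.35 rad), touching neither the dryer's housing nor another pair; the timer is within 0.12 rad (0.7 minute) of 20 minutes (all of step 2).
It fails at once if a key is pressed with more than 30 N (contact force between anything else and power_key above 30 N or contact force between anything else and start_key above 30 N).
It fails at once if a bystander is moved more than 30 mm (distance of any of slide_box, beaker, petri_dish from where it was at the start of the episode above 0.03 m).
Of specs1, specs2, specs3 only 2 to 3 are there at a start; the rules pass over those that are not, and their reading is None.
At some moment in a run one of specs1, specs2, specs3 may be knocked a few centimetres aside while the robot is not near it.
It also fails if it takes over 210 s, if anything falls off the work surface, if the arm or the gripper's body presses on something with over 40 N, if the wrist force passes 120 N, or if a joint passes its speed limit or range.

### The arm

A 6-joint arm with a two-finger parallel gripper is mounted at the origin on the work surface. World frame = base frame: x ahead of the robot, y to its left, z up, the work surface at z = 0. Lengths are in mm, angles in rad, forces in N, time in s.
With the tool pointing down it reaches from about 325 to 925 mm from the base axis. Payload 3.1 kg.
Tool frame: the origin (TCP) lies midway between the tips of the shut fingers; the grasp point (between the pads) lies 19 mm behind it; z points along the fingers, x is the direction in which the jaws open and shut, and the axes are right-handed (so a half turn about z gives the same grasp; the last joint's range is limited). The gripper opens to 85 mm and grips with 20 to 120 N. Pads are 22 mm wide; open, the fingers measure 114 mm over their backs; the gripper's body (76 mm by 85 mm) begins 54 mm behind the grasp point. The pads swing forward as they close: fully open they stand 13 mm farther back than shut.
Start: joints at [-1.283, 0.217, 1.613, -0, 1.311, -0.112], TCP at [243.293, -575.715, 231.3] pointing down, gripper open.
Joint ranges: [-2.75, 2.75], [-0.78, 2.1], [0.31, 2.55], [-1.13, 4.27], [0.13, 2.63], [-2.58, 2.58]. Speed limits (rad/s): [2.79, 2.79, 3.14, 3.14, 3.14, 3.14].

### API

Orientations are given as a unit quaternion [x, y, z, w].
In Python, from station import bot gives the robot as it stands.
- The arm moves only by the tool step_arm, never from a script. Its argument "commands" is a list of rows, each a list of 3 entries, a list of its own where there are three numbers: the shift along the world's x, y, z in m, then the turn about the world's z in rad, then the closure, from 0 (fully open) to 1 (shut). In form: [[[tx, ty, tz], spin, grip], ...]. A call has 1 to 10 rows; each row is the pose to reach, as a shift and turn from the pose commanded when the call began; what a row does not reach only later rows make up. A row lasts 1/10 s, in which the tool goes at most 50 mm and 8.59 degrees, less where a joint would pass 70% of its speed; a pose out of reach is approached as far as the arm can. A call with a gripper value outside its range is refused whole. The fingers move at their own pace and stop on an object; the grip force is fixed at half the most. Time passes only in rows, so rows that repeat a pose let the fingers close. It gives the time, the measured TCP pose, the force and the opening at its end, in the units of the state.
- bot.read_state(): the state, without advancing time (a new reading comes with each control period).
- bot.grab_frame(name): name is "scene" or "side" or "wrist"; returns a dict with "img" (400x640x3 uint8, blue, green, red), "fovy" (degrees; the focal length in pixels is half the picture's height over the tangent of half this angle, whatever the lens; pixels are square), "cx", "cy" (the principal point, pixels), "R" (3x3) and "t" (3): a world point X has camera coordinates R X + t; the wrist camera has in their place "tool_from_camera" (4x4, takes a point from camera to tool coordinates, whose origin is the TCP and whose axes are the tool frame's). Camera axes: x right, y down, z forward; pixel columns grow to the right and rows downward; lengths in mm; the calibration is good to about 2 mm. A picture is of the moment at which its call begins: read the wrist's pose just before it. There is no depth.
- bot.sign_off(): hands the job in, once; it reports no verdict.
Trained networks look in a picture, given as the dict that the camera call returned (one of the last four; its "shot" number tells which), for a name from the list of things; names that differ only in an ending like _2 or _b are one class to them, and where a whole thing is asked for, a point or a joint stands for the part that bears it (a point fixed in the world has none). Each returns a list of dicts, best first, with "p" (0 to 1); they miss things now and then, are a little off and sometimes report something else, mostly with a low value. They report only what shows in the picture. A call takes as long as a camera call. They do not tell look-alikes from the thing itself.
- bot.find_in(picture, label): "extent" ([centre column, centre row, width, height] in pixels, round what is visible of it).
- bot.cut_out(picture, label): "mask" (400x640 bool, what is visible of it) and "extent" ([centre column, centre row, width, height] in pixels, round what is visible of it).
The state is a dict: "time": time; "joint_pos": joint angles; "dq": joint speeds; "tau": joint torques, N m; "tcp_pos": TCP position; "orientation": TCP orientation; "force": force on the tool from outside, world axes, zero at the start; "wrist_torque": the same for the moment, N m; "opening": finger opening in mm.
Only numpy, scipy, OpenCV 4.12 (cv2) and the standard library are available. Lean on these libraries where they do the work, as an engineer would, in place of code of your own. Each camera call takes 0.05 s, during which the arm holds its last target. There are 200 camera calls.

## Working session

There is one attempt and no reset: what is moved stays moved. The work goes in short steps, Python scripts to look and compute and a tool call to move; the robot and the scene stay as the last step left them, time stands still between calls to the robot, and variables do not carry over. Pictures are saved under pics/ and viewed, about 12 in all and at most 16, crops included, and the job is handed in when it is done.

Besides the shell and the picture viewer there is one more tool, called after "Emit:" as name(argument=value, ...), one argument or row to a line, values as JSON. step_arm: Moves the arm, as the interface text tells. Its arguments: {"type":"object","properties":{"commands":{"type":"array"}},"required":["commands"]}

```bash
ls; mkdir -p pics; cat > h.py <<'E'
import numpy as np, cv2
from station import bot
from scipy.spatial.transform import Rotation as Ro
def cam(f,s=None):
    F=f["img"].shape[0]/2/np.tan(np.radians(f["fovy"])/2)
    if "R" in f: R,t=np.array(f["R"]),np.array(f["t"]); 
    else:
        T=np.eye(4);T[:3,:3]=Ro.from_quat(s["orientation"]).as_matrix();T[:3,3]=s["tcp_pos"]
        W=np.linalg.inv(T@np.array(f["tool_from_camera"])); R,t=W[:3,:3],W[:3,3]
    return F,f["cx"],f["cy"],R,t.ravel()
def proj(c,X):
    F,cx,cy,R,t=c; p=np.atleast_2d(X)@R.T+t
    return np.c_[cx+F*p[:,0]/p[:,2],cy+F*p[:,1]/p[:,2]]
def back(c,uv,z):
    F,cx,cy,R,t=c; uv=np.atleast_2d(uv)
    d=np.c_[(uv[:,0]-cx)/F,(uv[:,1]-cy)/F,np.ones(len(uv))]@R; o=-R.T@t
    return o+d*((z-o[2])/d[:,2])[:,None]
def shot(n,save=None):
    s=bot.read_state(); f=bot.grab_frame(n)
    if save: cv2.imwrite(f"pics/{save}.png",f["img"])
    return f,cam(f,s)
E
python3 - <<'E'
from h import *
for n in("scene","side","wrist"):
    f,c=shot(n,n+"0")
    print(n,c[0],(-c[3].T@c[4]).round())
    for l in ("specs1","housing","rail","power_key_top","start_key_top","timer_grip","slide_box","beaker","petri_dish"):
        r=bot.find_in(f,l)
        print(l,[(round(a["p"],2),np.round(a["extent"]).tolist()) for a in r[:5]])
a=[cv2.imread(f"pics/{n}0.png") for n in("scene","side")]
E
```

```text
pics
scene 402.0580486413396 [1480.  432. 1200.]
specs1 [(0.75, [203.0, 163.0, 35.0, 16.0]), (0.68, [340.0, 206.0, 38.0, 38.0]), (0.66, [200.0, 220.0, 42.0, 36.0]), (0.65, [420.0, 220.0, 41.0, 34.0]), (0.65, [288.0, 182.0, 40.0, 31.0])]
housing [(0.86, [320.0, 250.0, 195.0, 100.0]), (0.71, [337.0, 206.0, 30.0, 41.0]), (0.44, [219.0, 184.0, 20.0, 29.0])]
rail [(0.91, [346.0, 234.0, 143.0, 79.0])]
power_key_top []
start_key_top [(0.36, [251.0, 209.0, 5.0, 3.0])]
timer_grip [(0.5, [250.0, 225.0, 13.0, 13.0])]
slide_box [(0.94, [461.0, 270.0, 55.0, 39.0])]
beaker [(0.56, [218.0, 186.0, 21.0, 26.0])]
petri_dish [(0.79, [234.0, 174.0, 13.0, 17.0])]
side 388.3302798031395 [ 211. -983. 1341.]
specs1 [(0.87, [357.0, 369.0, 45.0, 12.0]), (0.76, [273.0, 164.0, 31.0, 31.0]), (0.76, [303.0, 210.0, 38.0, 25.0]), (0.65, [420.0, 296.0, 48.0, 44.0]), (0.64, [322.0, 271.0, 22.0, 34.0])]
housing []
rail [(0.59, [355.0, 169.0, 52.0, 111.0])]
power_key_top []
start_key_top [(0.64, [276.0, 163.0, 30.0, 28.0])]
timer_grip [(0.41, [392.0, 236.0, 11.0, 16.0]), (0.29, [318.0, 270.0, 23.0, 33.0])]
slide_box [(0.69, [297.0, 134.0, 26.0, 25.0])]
beaker [(0.89, [377.0, 310.0, 25.0, 26.0])]
petri_dish [(0.56, [344.0, 334.0, 30.0, 24.0])]
wrist 322.19936953145975 [ 319. -543.  373.]
specs1 [(0.79, [76.0, 133.0, 151.0, 170.0]), (0.75, [503.0, 99.0, 185.0, 178.0]), (0.73, [120.0, 20.0, 34.0, 40.0])]
housing []
rail []
power_key_top []
start_key_top []
timer_grip []
slide_box []
beaker []
petri_dish [(0.62, [348.0, 29.0, 98.0, 57.0])]
```

```bash
python3 - <<'E'
import cv2
a=cv2.imread("pics/scene0.png")[130:310,150:510]; b=cv2.imread("pics/side0.png")[100:400,220:520]
cv2.imwrite("pics/sc.png",cv2.resize(a,None,fx=2.2,fy=2.2,interpolation=2)); cv2.imwrite("pics/sd.png",cv2.resize(b,None,fx=2,fy=2,interpolation=2))
E
```

```text
(no output)
```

View pics/sc.png

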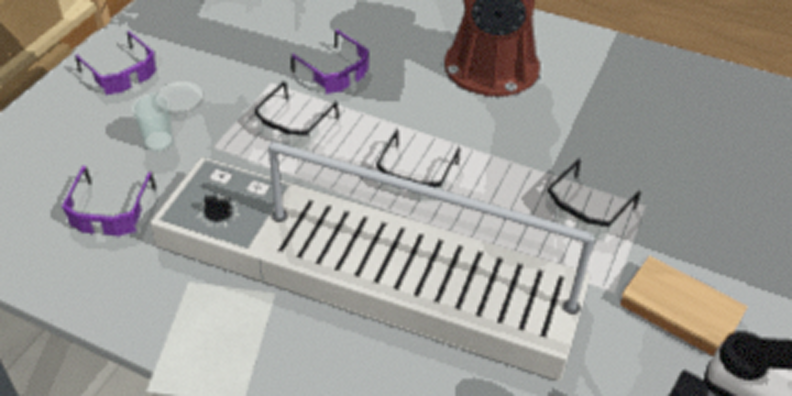

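View pics/sd.png

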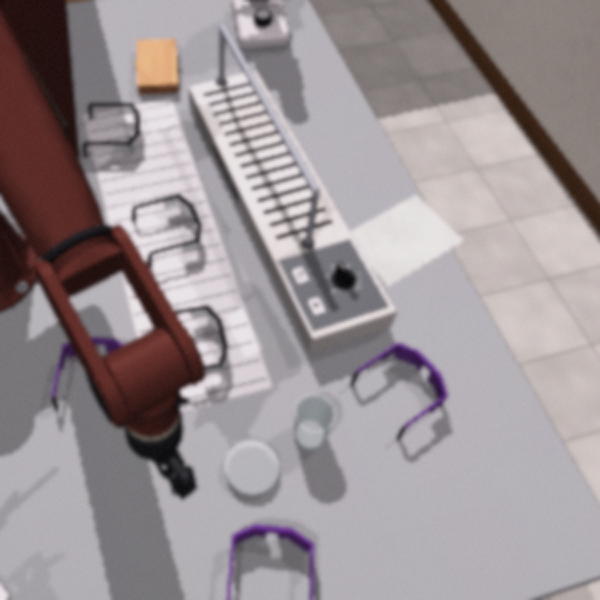

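View pics/wrist0.png

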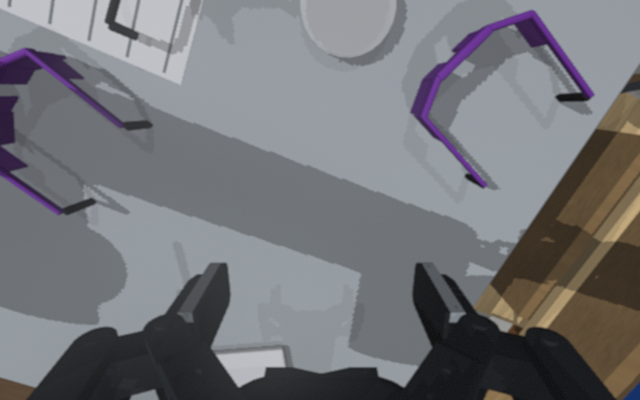

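Three black pairs lie on the towel in front of the dryer, with their brows towards it. There are three purple look-alikes: two beyond the panel side and one near the base. The rail ends in the scene picture are at about (274,198) and (418,238).

```bash
cat >> h.py <<'E'
def tri(cs,uvs):
    A=[];b=[]
    for c,uv in zip(cs,uvs):
        F,cx,cy,R,t=c
        for k,(v,c0) in enumerate(zip(uv,(cx,cy))):
            r=R[k]-(v-c0)/F*R[2]; A.append(r); b.append((v-c0)/F*t[2]-t[k])
    x,res,_,_=np.linalg.lstsq(np.array(A),np.array(b),rcond=None); return x
E
python3 - <<'E'
from h import *
f,c=shot("scene"); g,d=shot("side")
S=lambda x,y:(150+x/2.2,130+y/2.2); D=lambda x,y:(220+x/2,100+y/2)
for n,p,q,z in [("railP",S(273,150),D(317,195),235),("railF",S(590,237),D(222,30),235),("baseP",S(279,217),D(308,243),70),("baseF",S(572,308),D(220,80),70),
 ("power",S(258,187),D(300,274),73),("start",S(221,176),D(317,305),73),("timer",S(217,206),D(344,277),105)]:
    print(n,tri([c,d],[p,q]).round(),back(c,p,z)[0].round(),back(d,q,z)[0].round())
for p in [(290,130),(415,183),(597,220)]: print(back(c,S(*p),45)[0].round())
for l in ("specs1","specs2"):
  for a in bot.cut_out(f,l): 
    m=a["mask"]; print(round(a["p"],2),np.round(a["extent"]).tolist(),g["img"].shape, f["img"][m].mean(0).round(), back(c,a["extent"][:2],25)[0].round())
E
```

```text
railP [ 637. -155.  226.] [ 642. -147.  235.] [ 636. -165.  235.]
railF [597. 349. 230.] [596. 352. 235.] [598. 337. 235.]
baseP [ 638. -153.   69.] [ 637. -152.   70.] [ 639. -155.   70.]
baseF [599. 353.  71.] [599. 353.  70.] [599. 355.  70.]
power [ 596. -221.   73.] [ 595. -220.   73.] [ 597. -223.   73.]
start [ 603. -295.   73.] [ 601. -293.   73.] [ 605. -297.   73.]
timer [ 673. -255.   81.] [ 688. -239.  105.] [ 665. -270.  105.]
[ 415. -260.   45.]
[438.  14.  45.]
[379. 336.  45.]
0.87 [202.0, 160.0, 38.0, 28.0] (400, 640, 3) [137.  85. 117.] [ 385. -710.   25.]
0.6 [338.0, 206.0, 36.0, 37.0] (400, 640, 3) [128. 129. 128.] [381. -13.  25.]
0.59 [419.0, 221.0, 43.0, 37.0] (400, 640, 3) [105. 106. 105.] [319. 313.  25.]
0.57 [199.0, 222.0, 40.0, 28.0] (400, 640, 3) [126.  57. 101.] [ 709. -470.   25.]
0.53 [288.0, 182.0, 34.0, 28.0] (400, 640, 3) [124. 126. 124.] [ 346. -272.   25.]
0.51 [302.0, 157.0, 34.0, 27.0] (400, 640, 3) [118.  58.  96.] [ 160. -300.   25.]
0.87 [202.0, 160.0, 38.0, 28.0] (400, 640, 3) [137.  85. 117.] [ 385. -710.   25.]
0.6 [338.0, 206.0, 36.0, 37.0] (400, 640, 3) [128. 129. 128.] [381. -13.  25.]
0.59 [419.0, 221.0, 43.0, 37.0] (400, 640, 3) [105. 106. 105.] [319. 313.  25.]
0.57 [199.0, 222.0, 40.0, 28.0] (400, 640, 3) [126.  57. 101.] [ 709. -470.   25.]
0.53 [288.0, 182.0, 34.0, 28.0] (400, 640, 3) [124. 126. 124.] [ 346. -272.   25.]
0.51 [302.0, 157.0, 34.0, 27.0] (400, 640, 3) [118.  58.  96.] [ 160. -300.   25.]
```

Emit:
step_arm(
  commands=[
    [[0.03,0.04,0.02],0,1],
    [[0.06,0.08,0.02],0,1],
    [[0.09,0.12,0.02],0,1],
    [[0.12,0.16,0.02],0,1],
    [[0.15,0.2,0.02],0,1],
    [[0.18,0.24,0.02],0,1],
    [[0.21,0.28,0.02],0,1],
    [[0.25,0.32,0.02],0,1],
    [[0.28,0.34,0.02],0,1],
    [[0.28,0.34,0.02],0,1],
  ],
)

```text
time: 2.7
tcp_pos: [526.9, -231.9, 251.6]
orientation: [0.835, -0.55, 0.001, -0.001]
force: [-0.6, -0.4, -0.8]
opening: -0.1
```

```bash
python3 - <<'E'
from h import *
f,c=shot("wrist","w1"); s=bot.read_state(); print(s["tcp_pos"],Ro.from_quat(s["orientation"]).as_matrix().round(3),(-c[3].T@c[4]).round(),s["force"])
for l in ("power_key_top","start_key_top","timer_grip"):
    for a in bot.find_in(f,l): print(l,round(a["p"],2),np.round(a["extent"],1).tolist(),back(c,a["extent"][:2],73)[0].round(1))
print(proj(c,[[596,-221,73],[603,-295,73]]))
E
```

```text
[ 524.9198934  -233.70486621  251.38177543] [[ 0.394 -0.919  0.   ]
 [-0.919 -0.394 -0.   ]
 [ 0.    -0.    -1.   ]] [ 602. -199.  394.] [ 1.27521644 -1.00421657  0.10610677]
power_key_top 0.94 [341.8, 108.7, 40.2, 34.3] [ 595.2 -223.5   73. ]
start_key_top 0.88 [411.0, 132.4, 36.2, 34.8] [ 601.6 -295.2   73. ]
timer_grip 0.63 [413.0, 38.9, 63.6, 61.2] [ 675.6 -257.2   73. ]
[[339.7654523  106.84577352]
 [411.51642365 131.04136024]]
```

View pics/w1.png

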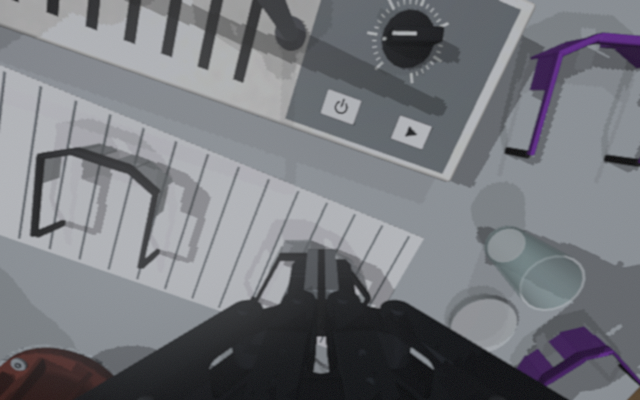

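The power key is at (342,108), the start key at (411,132) and the knob at (410,38). The back-projections agree with the fixed cameras. I'll move over the power key and go down.

Emit:
step_arm(
  commands=[
    [[0.036,0.006,0],0,1],
    [[0.072,0.012,0],0,1],
    [[0.072,0.012,-0.04],0,1],
    [[0.072,0.012,-0.08],0,1],
    [[0.072,0.012,-0.12],0,1],
    [[0.072,0.012,-0.15],0,1],
    [[0.072,0.012,-0.165],0,1],
    [[0.072,0.012,-0.17],0,1],
    [[0.072,0.012,-0.17],0,1],
    [[0.072,0.012,-0.17],0,1],
  ],
)

```text
time: 3.9
tcp_pos: [596.7, -224.9, 83.6]
orientation: [0.833, -0.553, 0.002, -0.0]
force: [0.1, 0.1, 0.3]
opening: -0.1
```

Emit:
step_arm(
  commands=[
    [[0,0,-0.002],0,1],
    [[0,0,-0.004],0,1],
    [[0,0,-0.006],0,1],
    [[0,0,-0.007],0,1],
    [[0,0,-0.007],0,1],
    [[0,0,-0.007],0,1],
  ],
)

```text
time: 4.5
tcp_pos: [595.3, -223.6, 74.2]
orientation: [0.833, -0.553, -0.0, -0.0]
force: [0.4, 0.1, -0.0]
opening: 0.1
```

Emit:
step_arm(
  commands=[
    [[0,0,-0.001],0,1],
    [[0,0,-0.001],0,1],
    [[0,0,-0.001],0,1],
  ],
)

```text
time: 4.8
tcp_pos: [595.3, -223.7, 73.2]
orientation: [0.833, -0.553, -0.0, -0.0]
force: [-0.3, 0.6, 0.2]
opening: 0.3
```

Emit:
step_arm(
  commands=[
    [[0,0,-0.0005],0,1],
    [[0,0,-0.001],0,1],
    [[0,0,-0.001],0,1],
  ],
)

```text
time: 5.1
tcp_pos: [595.4, -223.8, 72.7]
orientation: [0.833, -0.553, 0.0, -0.0]
force: [-0.5, 0.6, 2.8]
opening: 0.0
```

Emit:
step_arm(
  commands=[
    [[0,0,-0.0005],0,1],
    [[0,0,-0.0008],0,1],
    [[0,0,-0.0008],0,1],
  ],
)

```text
time: 5.4
tcp_pos: [595.4, -223.8, 72.2]
orientation: [0.833, -0.553, 0.0, 0.0]
force: [-1.6, 0.3, 5.3]
opening: 0.5
```

Emit:
step_arm(
  commands=[
    [[0,0,-0.0004],0,1],
    [[0,0,-0.0006],0,1],
    [[0,0,-0.0006],0,1],
    [[0,0,-0.0006],0,1],
    [[0,0,-0.0006],0,1],
  ],
)

```text
time: 5.9
tcp_pos: [595.4, -223.8, 72.1]
orientation: [0.833, -0.553, -0.0, 0.0]
force: [-2.0, 0.7, 6.9]
opening: -0.1
```

Emit:
step_arm(
  commands=[
    [[0,0,0.03],0,1],
    [[0,0,0.07],0,1],
    [[0,-0.03,0.1],0,1],
    [[0,-0.06,0.11],0,1],
    [[0,-0.06,0.11],0,1],
    [[0,-0.06,0.11],0,1],
    [[0,-0.06,0.11],0,1],
  ],
)

```text
time: 6.6
tcp_pos: [594.4, -282.5, 179.1]
orientation: [0.834, -0.553, -0.002, -0.0]
force: [-0.4, -0.8, -1.4]
opening: 0.1
```

```bash
python3 - <<'E'
from h import *
f,c=shot("wrist","w2"); s=bot.read_state(); print(s["tcp_pos"],s["joint_pos"])
for a in bot.cut_out(f,"timer_grip"): print(round(a["p"],2),np.round(a["extent"],1).tolist(),back(c,a["extent"][:2],85)[0].round(1))
print(proj(c,[675,-257,105]))
u,v=proj(c,[675,-257,75])[0]
# rectify to world: rectified image 3px/mm at z=105, x up, y left
w=80; g=np.array([[x,y,105.] for x in(-w,w) for y in(-w,w)])+[675,-257,0]
src=proj(c,g).astype(np.float32); dst=np.float32([[(w-(y+257))*3.5,(w-(x-675))*3.5] for x,y,_ in g])
cv2.imwrite("pics/k2.png",cv2.warpPerspective(f["img"],cv2.getPerspectiveTransform(src,dst),(560,560)))
E
```

```text
[ 594.43169672 -282.31564962  178.99239281] [-5.50143872e-01  3.32619654e-01  1.57151271e+00  3.99152965e-04
  1.24072870e+00  6.20077793e-01]
0.97 [329.2, 85.8, 64.0, 68.5] [ 674.8 -253.7   85. ]
[[334.74381376  87.32140661]]
```

View pics/k2.png

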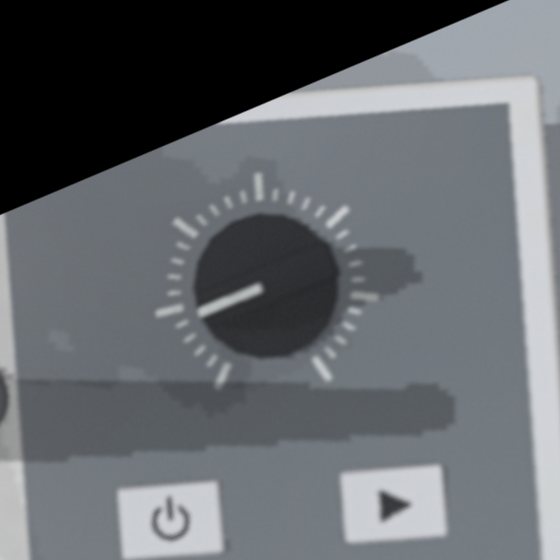

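The pointer stands at about 43° on the scale (4.3 min). The 20-minute mark is at (338,215), so the knob needs about 156° clockwise. If I grip square to the bar now, the wrist camera ends up beside the post. I'll grip 36° off square instead, so closing the jaws turns the bar clockwise into line.

Emit:
step_arm(
  commands=[
    [[0.01,0.005,0],0.13,0],
    [[0.03,0.01,0],0.28,0],
    [[0.05,0.02,0],0.42,0],
    [[0.07,0.03,0],0.56,0],
    [[0.08,0.03,0],0.7,0],
    [[0.08,0.03,0],0.84,0],
    [[0.08,0.03,0],0.9,0],
    [[0.08,0.03,-0.03],0.9,0],
    [[0.08,0.03,-0.03],0.9,0],
    [[0.08,0.03,-0.03],0.9,0],
  ],
)

```text
time: 7.7
tcp_pos: [674.0, -252.4, 148.8]
orientation: [0.991, -0.135, -0.002, -0.001]
force: [-0.3, 0.3, -0.1]
opening: 85.4
```

```bash
python3 - <<'E'
from h import *
s=bot.read_state(); R=Ro.from_quat(s["orientation"]).as_matrix();print(s["tcp_pos"],s["joint_pos"],s["opening"],np.degrees(np.arctan2(R[1,0],R[0,0])))
E
```

```text
[ 674.00275507 -252.3506327   148.78780612] [-4.55700246e-01  4.85325023e-01  1.42400810e+00  8.22479149e-05
  1.23684640e+00 -1.85464424e-01] 85.37184864953191 -15.484808189251686
```

Emit:
step_arm(
  commands=[
    [[0,0,-0.03],0,0],
    [[0,0,-0.055],0,0],
    [[0,0,-0.065],0,0],
    [[0,0,-0.065],0,0],
    [[0,0,-0.065],0,0.5],
    [[0,0,-0.065],0,0.7],
    [[0,0,-0.065],0,0.8],
    [[0,0,-0.065],0,1],
    [[0,0,-0.065],0,1],
    [[0,0,-0.065],0,1],
  ],
)

```text
time: 8.7
tcp_pos: [674.6, -253.2, 86.5]
orientation: [0.991, -0.135, -0.001, -0.0]
force: [-4.7, 2.5, 4.4]
opening: 10.9
```

Emit:
step_arm(
  commands=[
    [[0,0,0],0,1],
    [[0,0,0],0,1],
    [[0,0,0],0,1],
  ],
)

```text
time: 9.0
tcp_pos: [674.6, -253.3, 86.5]
orientation: [0.991, -0.135, -0.001, -0.0]
force: [-4.8, 2.6, 5.0]
opening: 10.7
```

Emit:
step_arm(
  commands=[
    [[0,0,0.002],-0.07,1],
    [[0,0,0.002],-0.18,1],
    [[0,0,0.002],-0.3,1],
    [[0,0,0.002],-0.42,1],
    [[0,0,0.002],-0.54,1],
    [[0,0,0.002],-0.66,1],
    [[0,0,0.002],-0.78,1],
    [[0,0,0.002],-0.9,1],
    [[0,0,0.002],-1.0,1],
    [[0,0,0.002],-1.05,1],
  ],
)

```text
time: 10.0
tcp_pos: [675.0, -253.7, 86.5]
orientation: [0.789, -0.615, -0.0, 0.0]
force: [0.6, -0.5, -1.4]
opening: 10.4
```

Emit:
step_arm(
  commands=[
    [[0,0,0],-0.07,1],
    [[0,0,0],-0.18,1],
    [[0,0,0],-0.3,1],
    [[0,0,0],-0.42,1],
    [[0,0,0],-0.54,1],
    [[0,0,0],-0.66,1],
    [[0,0,0],-0.78,1],
    [[0,0,0],-0.9,1],
    [[0,0,0],-1.0,1],
    [[0,0,0],-1.04,1],
  ],
)

```text
time: 11.0
tcp_pos: [674.8, -254.4, 86.5]
orientation: [-0.379, 0.925, -0.0, -0.0]
force: [-0.5, -1.2, -2.1]
opening: 10.6
```

Emit:
step_arm(
  commands=[
    [[0,0,0],0,1],
    [[0,0,0],0,1],
  ],
)

```text
time: 11.2
tcp_pos: [674.8, -254.4, 86.5]
orientation: [-0.381, 0.925, -0.0, -0.0]
force: [-0.3, -3.0, -6.0]
opening: 10.5
```

```bash
python3 - <<'E'
from h import *
s=bot.read_state(); R=Ro.from_quat(s["orientation"]).as_matrix();print(s["tcp_pos"],s["joint_pos"],s["opening"],s["force"],np.degrees(np.arctan2(R[1,0],R[0,0])))
E
```

```text
[ 674.81800751 -254.35445701   86.53628487] [-4.57228988e-01  5.50912623e-01  1.45471058e+00 -1.15680592e-03
  1.13617865e+00  1.90364624e+00] 10.484593827856566 [-0.27409075 -3.03687162 -5.96447474] -135.2402764255705
```

Emit:
step_arm(
  commands=[
    [[0,0,0],0,0.6],
    [[0,0,0],0,0.2],
    [[0,0,0],0,0.2],
    [[0,0,0],0,0.2],
    [[0,0,0.03],0,0.2],
    [[0,0,0.07],0.1,0.2],
    [[-0.02,0,0.11],0.24,0.2],
    [[-0.04,-0.02,0.13],0.38,0.2],
    [[-0.06,-0.03,0.13],0.52,0.2],
    [[-0.07,-0.04,0.13],0.66,0.2],
  ],
)

```text
time: 12.2
tcp_pos: [605.0, -294.6, 220.6]
orientation: [-0.662, 0.75, -0.002, 0.0]
force: [0.3, -0.2, -0.6]
opening: 68.1
```

Emit:
step_arm(
  commands=[
    [[-0.02,0,0],0.14,0.2],
    [[-0.02,0,0],0.28,0.2],
    [[-0.02,0,0],0.42,0.2],
    [[-0.02,0,0],0.56,0.2],
    [[-0.02,0,0],0.66,0.2],
    [[-0.02,0,0],0.66,0.2],
    [[-0.02,0,0],0.66,0.2],
  ],
)

```text
time: 12.9
tcp_pos: [585.5, -293.7, 218.3]
orientation: [0.867, -0.498, 0.0, -0.0]
force: [1.2, -0.1, 0.3]
opening: 68.8
```

```bash
python3 - <<'E'
from h import *
f,c=shot("wrist","w3"); s=bot.read_state(); print(s["tcp_pos"],s["joint_pos"])
w=50; X0=np.array([674.5,-254,0]); g=np.array([[x,y,103.] for x in(-w,w) for y in(-w,w)])+X0
src=proj(c,g).astype(np.float32); dst=np.float32([[(w-(y-X0[1]))*5,(w-(x-X0[0]))*5] for x,y,_ in g])
cv2.imwrite("pics/k3.png",cv2.warpPerspective(f["img"],cv2.getPerspectiveTransform(src,dst),(500,500)))
E
```

```text
[ 585.43854607 -293.68009079  218.21986993] [-5.72084143e-01  2.89352472e-01  1.55020533e+00  9.95661346e-05
  1.30151649e+00  4.70558607e-01]
```

View pics/k3.png

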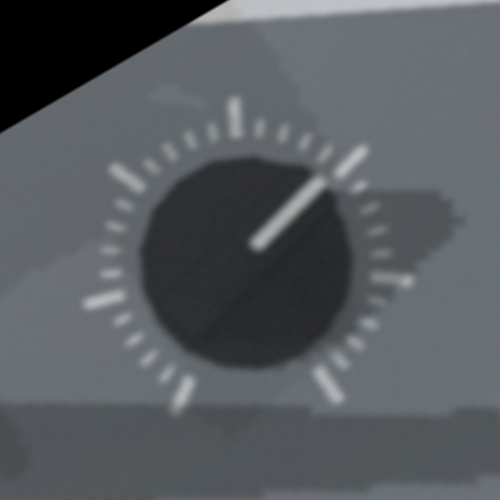

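The pointer lines up with the fourth long mark, within about 1°. Next are the spectacles. I'm moving to view the panel-side pair.

Emit:
step_arm(
  commands=[
    [[-0.02,0,0.01],0.14,0.2],
    [[-0.04,0,0.02],0.28,0.2],
    [[-0.06,0,0.03],0.42,0.2],
    [[-0.09,-0.01,0.03],0.56,0.2],
    [[-0.12,-0.02,0.03],0.7,0.2],
    [[-0.15,-0.03,0.03],0.84,0.2],
    [[-0.18,-0.03,0.03],0.98,0.2],
    [[-0.2,-0.03,0.03],1.05,0.2],
    [[-0.2,-0.03,0.03],1.05,0.2],
    [[-0.2,-0.03,0.03],1.05,0.2],
  ],
)

```text
time: 13.95
tcp_pos: [385.6, -323.9, 248.3]
orientation: [1.0, 0.003, 0.001, 0.0]
force: [-0.2, 0.1, -0.7]
opening: 68.5
```

```bash
cat >> h.py <<'E'
from scipy.optimize import least_squares
def model():
    y=np.linspace(-30,30,25); P=[np.c_[0*y,y,0*y+3]]
    t=np.linspace(0,1,12)[:,None]
    for s in(-1,1):
        for a,b in [((0,30*s,3),(-16,62.5*s,3)),((-16,62.5*s,1),(-118,62.5*s,1)),((-118,62.5*s,1),(-126,62.5*s,-43))]:
            P.append(np.array(a)+t*(np.array(b)-np.array(a)))
    return np.vstack(P)
def place(p,z=45.5):
    M=model(); c_,s_=np.cos(p[2]),np.sin(p[2])
    return np.c_[p[0]+c_*M[:,0]-s_*M[:,1],p[1]+s_*M[:,0]+c_*M[:,1],M[:,2]+z]
def fit(f,c,mask,p0,z=45.5):
    """brow x,y,yaw from dark pixels near the mask"""
    hsv=cv2.cvtColor(f["img"],cv2.COLOR_BGR2HSV)
    near=cv2.dilate(mask.astype(np.uint8),np.ones((9,9)))>0
    dark=(hsv[...,2]<80)&near
    D=cv2.distanceTransform((~dark).astype(np.uint8),cv2.DIST_L2,5)
    pts=np.argwhere(dark)[:,::-1].astype(float); pts=pts[::max(1,len(pts)//300)]
    from scipy.spatial import cKDTree
    def res(p):
        uv=proj(c,place(p,z)); u=np.clip(uv,0,[639,399]).astype(np.float32)
        a=cv2.remap(D,u[:,:1],u[:,1:],1).ravel()
        ok=(uv[:,0]>=0)&(uv[:,0]<640)&(uv[:,1]>=0)&(uv[:,1]<400)
        return np.r_[a*ok,0.5*cKDTree(uv).query(pts)[0]]
    best=min((least_squares(res,[p0[0]+dx,p0[1]+dy,p0[2]+dw],loss="soft_l1",x_scale=[10,10,.1],diff_step=1e-3) for dw in(-.5,-.2,.2,.5) for dx in(-15,15) for dy in(-15,15)),key=lambda r:r.cost)
    return best.x,best.cost/len(best.fun),dark
def look(name,p0,z=45.5):
    f,c=shot("wrist",name); s=bot.read_state(); R=Ro.from_quat(s["orientation"]).as_matrix()
    print("tcp",s["tcp_pos"].round(1) if hasattr(s["tcp_pos"],"round") else s["tcp_pos"],"toolx",np.arctan2(R[1,0],R[0,0]).round(3),"j6",s["joint_pos"][5],"open",s["opening"])
    img=f["img"].copy()
    for a in bot.cut_out(f,"specs1"):
        m=a["mask"]; hs=cv2.cvtColor(f["img"],cv2.COLOR_BGR2HSV)[m]
        pur=((hs[:,1]>90)&(hs[:,2]>40)&(hs[:,0]>120)&(hs[:,0]<165)).mean()
        q=back(c,a["extent"][:2],30)[0]
        print(round(a["p"],2),np.round(a["extent"]).tolist(),"purple",pur.round(2),q.round())
        if pur<.1 and np.hypot(*(q[:2]-[p0[0]-60,p0[1]]))<110:
            x,co,_=fit(f,c,m,p0,z); print("fit",x.round(3),"cost",round(co,2))
            for u in proj(c,place(x,z)): cv2.circle(img,tuple(int(v) for v in u),2,(0,0,255),-1)
    cv2.imwrite(f"pics/{name}f.png",img)
E
python3 -c "
from h import *
look('a1',[415,-260,0.0])"
```

```text
tcp [ 386.  -323.9  248.3] toolx 0.007 j6 -0.8453024194112876 open 68.53978545524788
0.64 [308.0, 370.0, 30.0, 13.0] purple 0.77 [ 368. -622.   30.]
0.63 [299.0, 131.0, 120.0, 133.0] purple 0.0 [ 361. -284.   30.]
fit [ 4.18149e+02 -2.90608e+02 -7.10000e-02] cost 0.4
0.55 [568.0, 282.0, 137.0, 120.0] purple 0.88 [ 707. -475.   30.]
```

View pics/a1f.png

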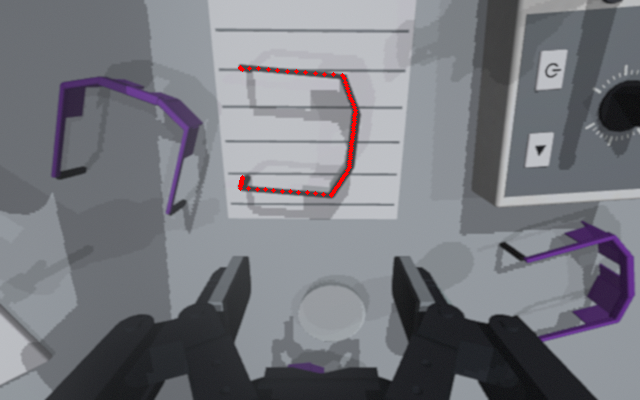

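The model overlay lies on the black pair, so its brow is at (418,-291) with yaw -0.07. I'll pick it.

Emit:
step_arm(
  commands=[
    [[0.016,0.016,-0.02],-0.078,0.4],
    [[0.032,0.033,-0.06],-0.078,0.4],
    [[0.032,0.033,-0.1],-0.078,0.4],
    [[0.032,0.033,-0.14],-0.078,0.4],
    [[0.032,0.033,-0.17],-0.078,0.4],
    [[0.032,0.033,-0.2],-0.078,0.4],
    [[0.032,0.033,-0.218],-0.078,0.4],
    [[0.032,0.033,-0.218],-0.078,0.4],
    [[0.032,0.033,-0.218],-0.078,0.4],
    [[0.032,0.033,-0.218],-0.078,0.6],
  ],
)

```text
time: 15.05
tcp_pos: [418.9, -291.7, 31.4]
orientation: [0.999, -0.034, 0.001, 0.001]
force: [-0.0, -0.4, -0.4]
opening: 37.8
```

Emit:
step_arm(
  commands=[
    [[0,0,0],0,0.8],
    [[0,0,0],0,1],
    [[0,0,0],0,1],
    [[0,0,0],0,1],
    [[0,0,0],0,1],
  ],
)

```text
time: 15.55
tcp_pos: [418.5, -291.7, 31.4]
orientation: [0.999, -0.035, 0.001, 0.001]
force: [0.4, -0.1, 6.2]
opening: 7.4
```

Emit:
step_arm(
  commands=[
    [[0,0,0.02],0,1],
    [[0,0,0.06],0,1],
    [[0,0,0.1],0,1],
    [[0,0,0.14],0,1],
    [[0,0,0.18],0,1],
    [[0,0.01,0.22],0,1],
    [[0,0.03,0.26],0.03,1],
    [[0.02,0.05,0.28],0.06,1],
    [[0.04,0.08,0.28],0.09,1],
    [[0.06,0.11,0.28],0.15,1],
  ],
)

```text
time: 16.55
tcp_pos: [477.9, -180.2, 311.1]
orientation: [0.999, 0.041, 0.001, 0.001]
force: [0.2, 0.3, -1.3]
opening: 7.5
```

Emit:
step_arm(
  commands=[
    [[0.03,0.02,0],0,1],
    [[0.06,0.04,0],0,1],
    [[0.09,0.06,0],0,1],
    [[0.12,0.08,0],0,1],
    [[0.15,0.1,0],0,1],
    [[0.18,0.125,0],0,1],
    [[0.195,0.125,0],0,1],
    [[0.195,0.125,0],0,1],
    [[0.195,0.125,0],0,1],
    [[0.195,0.125,0],0,1],
  ],
)

```text
time: 17.55
tcp_pos: [671.3, -56.2, 309.6]
orientation: [0.999, 0.04, -0.001, -0.0]
force: [0.3, -0.1, 0.3]
opening: 7.8
```

```bash
python3 - <<'E'
from h import *
s=bot.read_state(); R=Ro.from_quat(s["orientation"]).as_matrix();print(s["tcp_pos"],s["joint_pos"],s["opening"],s["force"],np.arctan2(R[1,0],R[0,0]))
f,c=shot("wrist"); g,d=shot("scene")
a,b=f["img"],g["img"][120:320,180:500]
cv2.imwrite("pics/h1.png",np.vstack([cv2.resize(a,(480,300)),cv2.resize(b,(480,300))]))
E
```

```text
[671.29835379 -56.24312937 309.56593974] [-1.87581883e-01  2.71554012e-01  1.40181034e+00 -2.32009829e-04
  1.46948109e+00 -2.67741546e-01] 7.842774002285771 [ 0.31629294 -0.1332613   0.26490575] 0.0801833427076522
```

View pics/h1.png

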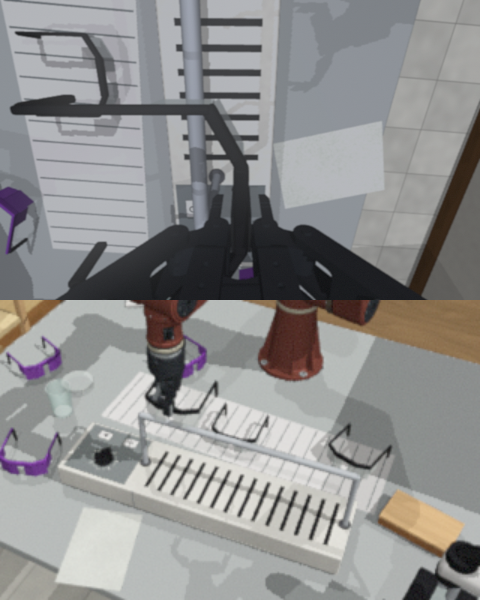

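```bash
python3 - <<'E'
from h import *
f,c=shot("wrist")
for y in (-40,40,99): 
    X=np.array([617.5-0.079*(y),99+.997*(y),235]); 
ys=np.arange(-200,60,20)
for yp in ys:
    X=np.array([617.5-.079*yp,99+.997*yp,235]); u,v=proj(c,X)[0]
    if 0<v<230: 
        row=f["img"][int(v)].mean(1); 
        print(yp,u.round(1),v.round(1),row[int(u)-22:int(u)+23:2].astype(int))
E
```

```text
-160 264.0 213.4 [178 178 165 163 163 138 104 110 114 116 113 109 106 100  92  83  86 106
 110 107 115 141 145]
-140 262.5 186.8 [180 172 111  98  99 101 123 139 148 153 153 149 142 136 125 110  90  71
  69  68  68  70  82]
-120 260.8 158.7 [181 172  90  63  64  74 120 137 146 153 153 150 144 139 130 117 104  80
  56  56  58  59  60]
-100 259.0 128.8 [181 163  82  60  62  75 120 143 151 158 161 160 158 154 145 132 115  96
  64  58  58  58  58]
-80 257.1 97.1 [174 107  63  65  65 102 134 148 155 160 161 161 159 153 144 130 114  92
  66  62  63  62  65]
-60 255.1 63.4 [173  92  64  65  68 107 137 149 155 161 163 162 161 156 145 133 118  99
  68  63  63  63  63]
-40 252.9 27.4 [176 105  64  65  65  97 129 144 154 157 162 164 163 160 152 141 127 112
  93  65  61  63  61]
```

The projected rail axis matches the wrist picture to within about 1 mm. Lowering.

Emit:
step_arm(
  commands=[
    [[0.002,0,-0.02],0,1],
    [[0.002,-0.001,-0.045],0,1],
    [[0.002,-0.001,-0.06],0,1],
    [[0.002,-0.001,-0.068],0,1],
    [[0.002,-0.001,-0.073],0,1],
    [[0.002,-0.001,-0.076],0,1],
    [[0.002,-0.001,-0.077],0,1],
    [[0.002,-0.001,-0.077],0,1],
  ],
)

```text
time: 18.5
tcp_pos: [674.8, -56.8, 233.8]
orientation: [0.999, 0.041, 0.001, 0.0]
force: [0.1, 0.9, -1.0]
opening: 7.4
```

Emit:
step_arm(
  commands=[
    [[0,0,-0.001],0,1],
    [[0,0,-0.002],0,1],
    [[0,0,-0.002],0,1],
  ],
)

```text
time: 18.8
tcp_pos: [674.3, -56.7, 231.0]
orientation: [0.999, 0.041, 0.0, 0.0]
force: [0.3, 0.3, -0.4]
opening: 7.5
```

Emit:
step_arm(
  commands=[
    [[0,0,-0.001],0,1],
    [[0,0,-0.001],0,1],
  ],
)

```text
time: 19.0
tcp_pos: [674.4, -56.7, 230.6]
orientation: [0.999, 0.041, 0.0, 0.0]
force: [-1.2, 0.2, 2.0]
opening: 7.4
```

Emit:
step_arm(
  commands=[
    [[0,0,-0.001],0,1],
    [[0,0,-0.001],0,1],
  ],
)

```text
time: 19.2
tcp_pos: [674.5, -56.7, 230.1]
orientation: [0.999, 0.041, 0.0, 0.0]
force: [-1.8, 0.2, 4.6]
opening: 7.6
```

Emit:
step_arm(
  commands=[
    [[0,0,0.001],0,0.9],
    [[0,0,0.001],0,0.8],
    [[0,0,0.001],0,0.7],
    [[0,0,0.001],0,0.66],
    [[0,0,0.001],0,0.66],
    [[0,0,0.02],0,0.66],
    [[0,0,0.05],0,0.66],
    [[0,0,0.09],0,0.66],
    [[0,0,0.12],0,0.66],
    [[0,0,0.12],0,0.66],
  ],
)

```text
time: 20.2
tcp_pos: [677.0, -57.2, 356.3]
orientation: [0.999, 0.041, 0.006, 0.001]
force: [0.9, -0.3, 0.8]
opening: 29.2
```

```bash
python3 - <<'E'
from h import *
f,c=shot("wrist"); g,d=shot("scene")
a,b=f["img"],g["img"][120:320,180:500]
cv2.imwrite("pics/h2.png",np.vstack([cv2.resize(a,(480,300)),cv2.resize(b,(480,300))])); print(bot.read_state()["tcp_pos"])
E
```

```text
[674.71975988 -56.78165986 349.85138397]
```

View pics/h2.png

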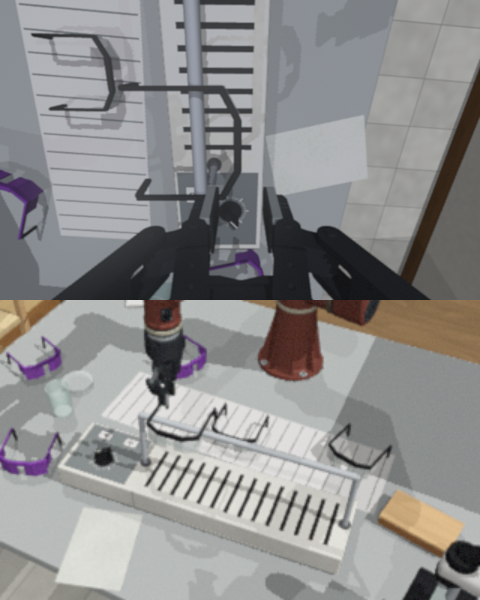

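Pair A hangs square on the rail, in the bottom picture at about (175,420). Next is the middle pair.

Emit:
step_arm(
  commands=[
    [[-0.04,0,0],0,0.4],
    [[-0.08,0,0],0,0.4],
    [[-0.12,0,0],0,0.4],
    [[-0.16,0,-0.02],0,0.4],
    [[-0.2,0,-0.05],-0.05,0.4],
    [[-0.24,0,-0.08],-0.08,0.4],
    [[-0.28,0,-0.09],-0.08,0.4],
    [[-0.28,0,-0.09],-0.08,0.4],
    [[-0.28,0,-0.09],-0.08,0.4],
    [[-0.28,0,-0.09],-0.08,0.4],
  ],
)

```text
time: 21.3
tcp_pos: [395.2, -56.9, 259.1]
orientation: [1.0, 0.0, 0.0, 0.0]
force: [0.1, -0.3, 1.5]
opening: 51.2
```

```bash
python3 -c "
from h import *
look('b1',[438,0,0.0])"
```

```text
tcp [395.7 -57.  259.6] toolx 0.001 j6 -0.3204074173263262 open 51.094943905133725
0.77 [304.0, 122.0, 125.0, 127.0] purple 0.0 [376.  -8.  30.]
fit [ 4.40344e+02 -5.55900e+00  6.80000e-02] cost 0.43
0.65 [586.0, 254.0, 105.0, 228.0] purple 0.0 [ 738. -173.   30.]
0.58 [159.0, 334.0, 106.0, 105.0] purple 0.78 [ 166. -301.   30.]
```

View pics/b1f.png

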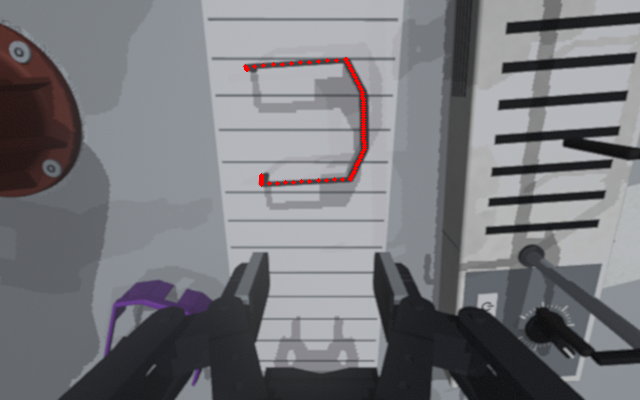

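The overlay fits pair B: brow (440,-6), yaw 0.07. Picking.

Emit:
step_arm(
  commands=[
    [[0.022,0.026,-0.01],0.067,0.4],
    [[0.045,0.051,-0.04],0.067,0.4],
    [[0.045,0.051,-0.08],0.067,0.4],
    [[0.045,0.051,-0.12],0.067,0.4],
    [[0.045,0.051,-0.16],0.067,0.4],
    [[0.045,0.051,-0.2],0.067,0.4],
    [[0.045,0.051,-0.22],0.067,0.4],
    [[0.045,0.051,-0.228],0.067,0.4],
    [[0.045,0.051,-0.228],0.067,0.4],
    [[0.045,0.051,-0.228],0.067,0.5],
  ],
)

```text
time: 22.4
tcp_pos: [441.2, -6.0, 32.1]
orientation: [0.999, 0.034, 0.001, 0.0]
force: [0.4, -1.4, 0.3]
opening: 42.9
```

Emit:
step_arm(
  commands=[
    [[0,0,0],0,0.7],
    [[0,0,0],0,0.9],
    [[0,0,0],0,1],
    [[0,0,0],0,1],
    [[0,0,0],0,1],
    [[0,0,0],0,1],
  ],
)

```text
time: 23.0
tcp_pos: [440.9, -5.9, 32.4]
orientation: [0.999, 0.034, 0.002, 0.0]
force: [0.9, 0.2, 6.0]
opening: 7.5
```

Emit:
step_arm(
  commands=[
    [[0,0,0.02],0,1],
    [[0,0,0.06],0,1],
    [[0,0,0.1],0,1],
    [[0,0,0.14],0,1],
    [[0,0,0.18],0,1],
    [[0,0.01,0.22],0,1],
    [[0,0.03,0.26],0.01,1],
    [[0.01,0.05,0.278],0.012,1],
    [[0.03,0.07,0.278],0.012,1],
    [[0.06,0.09,0.278],0.012,1],
  ],
)

```text
time: 24.0
tcp_pos: [499.5, 85.1, 310.4]
orientation: [0.999, 0.04, 0.001, 0.0]
force: [1.7, -0.8, -0.5]
opening: 7.8
```

Emit:
step_arm(
  commands=[
    [[0.03,0.01,0],0,1],
    [[0.06,0.018,0],0,1],
    [[0.09,0.018,0],0,1],
    [[0.12,0.018,0],0,1],
    [[0.145,0.018,0],0,1],
    [[0.16,0.018,0],0,1],
    [[0.16,0.018,0],0,1],
    [[0.16,0.018,-0.02],0,1],
    [[0.16,0.018,-0.04],0,1],
    [[0.16,0.018,-0.04],0,1],
  ],
)

```text
time: 25.0
tcp_pos: [656.0, 102.2, 264.5]
orientation: [0.999, 0.04, -0.004, 0.0]
force: [0.3, 0.5, -1.1]
opening: 7.5
```

Emit:
step_arm(
  commands=[
    [[0,0,-0.015],0,1],
    [[0,0,-0.025],0,1],
    [[0,0,-0.03],0,1],
    [[0,0,-0.034],0,1],
    [[0,0,-0.036],0,1],
    [[0,0,-0.036],0,1],
    [[0,0,-0.036],0,1],
  ],
)

```text
time: 25.7
tcp_pos: [659.6, 102.3, 233.4]
orientation: [0.999, 0.04, 0.0, -0.0]
force: [0.0, 0.7, -0.7]
opening: 7.8
```

Emit:
step_arm(
  commands=[
    [[0.001,0,-0.001],0,1],
    [[0.001,0,-0.002],0,1],
    [[0.001,0,-0.002],0,1],
  ],
)

```text
time: 26.0
tcp_pos: [660.8, 102.3, 231.7]
orientation: [0.999, 0.04, 0.001, -0.0]
force: [0.5, 0.4, 0.9]
opening: 7.9
```

Emit:
step_arm(
  commands=[
    [[0,0,-0.001],0,1],
    [[0,0,-0.001],0,1],
  ],
)

```text
time: 26.2
tcp_pos: [660.9, 102.3, 231.2]
orientation: [0.999, 0.04, 0.001, 0.0]
force: [1.0, 0.4, 5.1]
opening: 7.4
```

Contact. Release, rise, and go on to view pair C.

Emit:
step_arm(
  commands=[
    [[0,0,0.001],0,0.9],
    [[0,0,0.001],0,0.8],
    [[0,0,0.001],0,0.7],
    [[0,0,0.001],0,0.66],
    [[0,0,0.001],0,0.66],
    [[0,0,0.02],0,0.66],
    [[0,0,0.05],0,0.66],
    [[0,0,0.09],0,0.66],
    [[0,0,0.12],0,0.66],
    [[0,0,0.12],0,0.66],
  ],
)

```text
time: 27.2
tcp_pos: [662.9, 102.4, 357.2]
orientation: [0.999, 0.04, 0.006, -0.0]
force: [0.5, 0.1, 1.7]
opening: 29.2
```

Emit:
step_arm(
  commands=[
    [[-0.04,0.02,0],0,0.4],
    [[-0.08,0.05,0],0,0.4],
    [[-0.12,0.08,0],0,0.4],
    [[-0.16,0.11,-0.02],0,0.4],
    [[-0.2,0.14,-0.05],-0.05,0.4],
    [[-0.24,0.15,-0.08],-0.08,0.4],
    [[-0.29,0.15,-0.09],-0.08,0.4],
    [[-0.3,0.15,-0.09],-0.08,0.4],
    [[-0.3,0.15,-0.09],-0.08,0.4],
    [[-0.3,0.15,-0.09],-0.08,0.4],
  ],
)

```text
time: 28.2
tcp_pos: [360.4, 252.3, 259.5]
orientation: [1.0, 0.0, 0.0, 0.0]
force: [0.1, -0.1, 0.3]
opening: 51.3
```

```bash
python3 -c "
from h import *
look('c1',[379,320,-0.1])
g,d=shot('scene'); a=cv2.imread('pics/c1f.png')
cv2.imwrite('pics/c1v.png',np.vstack([cv2.resize(a,(480,300)),cv2.resize(g['img'][120:320,180:500],(480,300),interpolation=2)]))"
```

```text
tcp [361.2 252.4 260.1] toolx -0.0 j6 0.45071525385182076 open 51.163987062673115
0.84 [283.0, 111.0, 139.0, 149.0] purple 0.0 [317. 313.  30.]
fit [ 3.79611e+02  2.92404e+02 -2.59000e-01] cost 0.45
0.76 [590.0, 360.0, 101.0, 64.0] purple 0.0 [755. -40.  30.]
```

View pics/c1v.png

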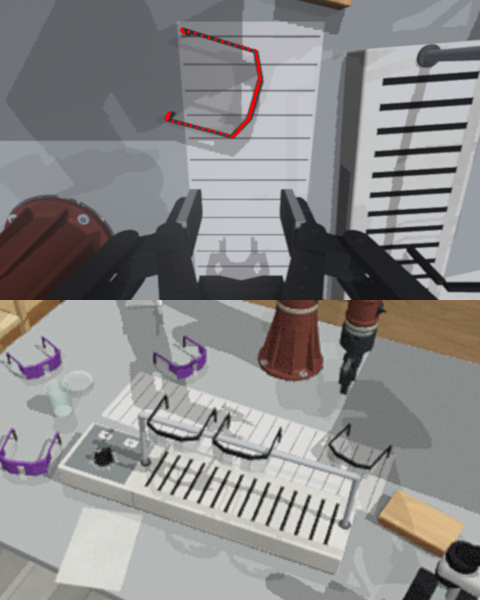

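A and B both hang on the rail. The fit for pair C is brow (380,292), yaw -0.26. Picking.

Emit:
step_arm(
  commands=[
    [[0.009,0.02,-0.01],-0.13,0.4],
    [[0.0185,0.04,-0.04],-0.259,0.4],
    [[0.0185,0.04,-0.08],-0.259,0.4],
    [[0.0185,0.04,-0.12],-0.259,0.4],
    [[0.0185,0.04,-0.16],-0.259,0.4],
    [[0.0185,0.04,-0.2],-0.259,0.4],
    [[0.0185,0.04,-0.22],-0.259,0.4],
    [[0.0185,0.04,-0.229],-0.259,0.4],
    [[0.0185,0.04,-0.229],-0.259,0.4],
    [[0.0185,0.04,-0.229],-0.259,0.5],
  ],
)

```text
time: 29.35
tcp_pos: [380.5, 292.9, 32.0]
orientation: [0.992, -0.129, 0.001, -0.001]
force: [0.8, 0.4, -0.4]
opening: 42.8
```

Emit:
step_arm(
  commands=[
    [[0,0,0],0,0.7],
    [[0,0,0],0,0.9],
    [[0,0,0],0,1],
    [[0,0,0],0,1],
    [[0,0,0],0,1],
    [[0,0,0],0,1],
  ],
)

```text
time: 29.95
tcp_pos: [380.3, 293.1, 32.5]
orientation: [0.992, -0.129, 0.001, -0.001]
force: [0.1, 0.3, 7.3]
opening: 7.6
```

Emit:
step_arm(
  commands=[
    [[0,0,0.02],0,1],
    [[0,0,0.06],0,1],
    [[0,0,0.1],0,1],
    [[0,0,0.14],0,1],
    [[0,0,0.18],0,1],
    [[0,0,0.22],0.05,1],
    [[0,-0.01,0.26],0.12,1],
    [[0.02,-0.02,0.278],0.2,1],
    [[0.05,-0.03,0.278],0.28,1],
    [[0.08,-0.031,0.278],0.338,1],
  ],
)

```text
time: 30.95
tcp_pos: [459.7, 260.7, 310.4]
orientation: [0.999, 0.041, 0.001, -0.0]
force: [0.5, -0.3, -0.3]
opening: 7.6
```

Emit:
step_arm(
  commands=[
    [[0.03,0,0],0,1],
    [[0.06,0,0],0,1],
    [[0.09,0,0],0,1],
    [[0.12,0,0],0,1],
    [[0.15,0,0],0,1],
    [[0.175,0,0],0,1],
    [[0.189,0,0],0,1],
    [[0.189,0,0],0,1],
    [[0.189,0,-0.02],0,1],
    [[0.189,0,-0.04],0,1],
  ],
)

```text
time: 31.95
tcp_pos: [647.3, 261.6, 269.3]
orientation: [0.999, 0.04, 0.001, -0.0]
force: [-0.2, -0.2, -0.4]
opening: 7.5
```

Emit:
step_arm(
  commands=[
    [[0,0,-0.015],0,1],
    [[0,0,-0.025],0,1],
    [[0,0,-0.03],0,1],
    [[0,0,-0.034],0,1],
    [[0,0,-0.036],0,1],
    [[0,0,-0.036],0,1],
    [[0,0,-0.037],0,1],
    [[0,0,-0.037],0,1],
  ],
)

```text
time: 32.75
tcp_pos: [648.1, 261.3, 232.5]
orientation: [0.999, 0.039, 0.0, -0.0]
force: [-0.5, 0.1, 0.0]
opening: 7.6
```

Emit:
step_arm(
  commands=[
    [[0,0,-0.001],0,1],
    [[0,0,-0.001],0,1],
  ],
)

```text
time: 32.95
tcp_pos: [648.1, 261.4, 231.8]
orientation: [0.999, 0.039, 0.001, -0.0]
force: [-0.0, -0.9, 1.5]
opening: 7.6
```

Emit:
step_arm(
  commands=[
    [[0,0,0],0,0.9],
    [[0,0,0],0,0.8],
    [[0,0,0],0,0.7],
    [[0,0,0],0,0.66],
    [[0,0,0],0,0.66],
    [[0,0,0.02],0,0.66],
    [[0,0,0.05],0,0.66],
    [[0,0,0.09],0,0.66],
    [[0,0,0.12],0,0.66],
    [[0,0,0.12],0,0.66],
  ],
)

```text
time: 33.95
tcp_pos: [650.3, 262.1, 358.7]
orientation: [0.999, 0.04, 0.006, -0.001]
force: [1.1, 0.4, 0.7]
opening: 28.8
```

Emit:
step_arm(
  commands=[
    [[-0.04,-0.03,0],0,1],
    [[-0.08,-0.06,0],0,1],
    [[-0.12,-0.1,0],0,1],
    [[-0.14,-0.14,0],-0.05,1],
    [[-0.16,-0.18,-0.02],-0.15,1],
    [[-0.17,-0.22,-0.04],-0.25,1],
    [[-0.18,-0.26,-0.06],-0.35,1],
    [[-0.18,-0.3,-0.08],-0.45,1],
    [[-0.18,-0.34,-0.09],-0.5,1],
    [[-0.17,-0.38,-0.1],-0.5,1],
  ],
)

```text
time: 34.95
tcp_pos: [475.9, -119.7, 248.8]
orientation: [0.978, -0.21, -0.001, -0.0]
force: [1.1, 0.7, 0.2]
opening: 0.0
```

```bash
python3 - <<'E'
from h import *
g,d=shot("scene"); s,e=shot("side"); f,c=shot("wrist","w5"); st=bot.read_state(); print(st["tcp_pos"])
a=cv2.resize(g["img"][130:310,180:500],(640,360),interpolation=2); b=cv2.resize(s["img"][90:290,270:430],(320,400),interpolation=2)[:240]
cv2.imwrite("pics/fin.png",np.vstack([a,np.hstack([b,cv2.resize(f["img"],(320,240))])]))
for l in ("power_key_top","start_key_top"):
    for q in bot.find_in(f,l): print(l,round(q["p"],2),back(c,q["extent"][:2],73)[0].round(1))
E
```

```text
[ 476.66999165 -120.18976789  248.82546236]
power_key_top 0.79 [ 596.9 -223.1   73. ]
start_key_top 0.67 [ 599.  -294.6   73. ]
```

View pics/fin.png

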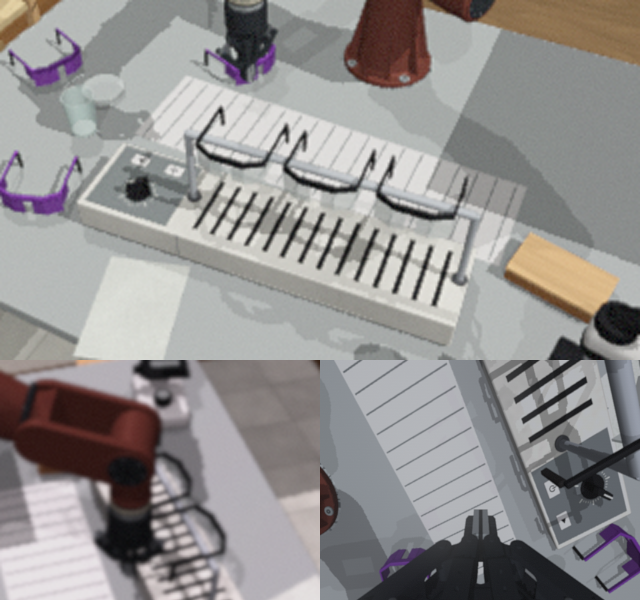

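All three pairs hang square and apart, and the beaker, dish and box have not moved. Next is the start key at about (602,-295).

Emit:
step_arm(
  commands=[
    [[0,-0.04,0],0,1],
    [[0,-0.08,0],0,1],
    [[0.01,-0.12,0],0,1],
    [[0.03,-0.15,0],0,1],
    [[0.06,-0.17,0],0,1],
    [[0.09,-0.175,0],0,1],
    [[0.12,-0.175,-0.02],0,1],
    [[0.125,-0.175,-0.06],0,1],
    [[0.125,-0.175,-0.1],0,1],
    [[0.125,-0.175,-0.13],0,1],
  ],
)

```text
time: 36.2
tcp_pos: [602.8, -290.7, 118.2]
orientation: [0.978, -0.207, -0.001, -0.001]
force: [0.3, -0.7, -0.7]
opening: 0.2
```

Emit:
step_arm(
  commands=[
    [[0,0,-0.02],0,1],
    [[0,0,-0.032],0,1],
    [[0,0,-0.036],0,1],
    [[0,0,-0.038],0,1],
    [[0,0,-0.038],0,1],
    [[0,0,-0.038],0,1],
  ],
)

```text
time: 36.8
tcp_pos: [603.9, -294.2, 84.7]
orientation: [0.978, -0.209, 0.001, 0.0]
force: [1.1, -0.6, 0.4]
opening: -0.2
```

Emit:
step_arm(
  commands=[
    [[0,0,-0.003],0,1],
    [[0,0,-0.006],0,1],
    [[0,0,-0.007],0,1],
    [[0,0,-0.007],0,1],
    [[0,0,-0.007],0,1],
  ],
)

```text
time: 37.3
tcp_pos: [602.7, -293.7, 75.7]
orientation: [0.978, -0.209, -0.0, -0.0]
force: [0.3, 0.4, 0.1]
opening: -0.2
```

Emit:
step_arm(
  commands=[
    [[0,0,-0.0005],0,1],
    [[0,0,-0.001],0,1],
    [[0,0,-0.001],0,1],
  ],
)

```text
time: 37.6
tcp_pos: [602.8, -293.7, 74.8]
orientation: [0.978, -0.209, -0.0, -0.0]
force: [-0.1, 1.0, 0.0]
opening: 0.2
```

Emit:
step_arm(
  commands=[
    [[0,0,-0.0005],0,1],
    [[0,0,-0.001],0,1],
    [[0,0,-0.0015],0,1],
    [[0,0,-0.0015],0,1],
  ],
)

```text
time: 38.0
tcp_pos: [602.7, -293.7, 73.3]
orientation: [0.978, -0.209, -0.0, -0.0]
force: [0.2, -0.2, -1.0]
opening: 0.2
```

Emit:
step_arm(
  commands=[
    [[0,0,-0.0005],0,1],
    [[0,0,-0.001],0,1],
    [[0,0,-0.001],0,1],
  ],
)

```text
time: 38.3
tcp_pos: [602.8, -293.7, 72.8]
orientation: [0.978, -0.209, -0.0, -0.0]
force: [-0.7, 0.7, 2.3]
opening: -0.0
```

Emit:
step_arm(
  commands=[
    [[0,0,-0.0005],0,1],
    [[0,0,-0.001],0,1],
    [[0,0,-0.0014],0,1],
    [[0,0,-0.0014],0,1],
    [[0,0,-0.0014],0,1],
    [[0,0,-0.0014],0,1],
    [[0,0,-0.0014],0,1],
  ],
)

```text
time: 39.0
tcp_pos: [602.9, -293.8, 72.1]
orientation: [0.978, -0.209, -0.0, 0.0]
force: [-2.6, 1.3, 6.6]
opening: -0.0
```

Emit:
step_arm(
  commands=[
    [[0,0,-0.0003],0,1],
    [[0,0,-0.0004],0,1],
    [[0,0,-0.0004],0,1],
    [[0,0,-0.0004],0,1],
  ],
)

```text
time: 39.4
tcp_pos: [602.9, -293.8, 72.1]
orientation: [0.978, -0.209, -0.0, 0.0]
force: [-3.1, 1.4, 6.7]
opening: -0.2
```

Emit:
step_arm(
  commands=[
    [[0,0,0.02],0,1],
    [[0,0,0.06],0,1],
    [[0,0,0.1],0,1],
    [[-0.03,0,0.14],0,1],
    [[-0.07,0,0.16],0,1],
    [[-0.11,0,0.18],0,1],
    [[-0.13,0,0.18],0,1],
    [[-0.13,0,0.18],0,1],
    [[-0.13,0,0.18],0,1],
    [[-0.13,0,0.18],0,1],
  ],
)

```text
time: 40.4
tcp_pos: [473.4, -293.6, 249.8]
orientation: [0.978, -0.209, -0.0, -0.0]
force: [0.5, -1.3, 0.5]
opening: 0.0
```

```bash
python3 - <<'E'
from h import *
g,d=shot("scene"); f,c=shot("wrist")
cv2.imwrite("pics/end.png",np.vstack([cv2.resize(g["img"][130:310,180:500],(480,270),interpolation=2),cv2.resize(f["img"],(480,300))]))
E
```

```text
(no output)
```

View pics/end.png

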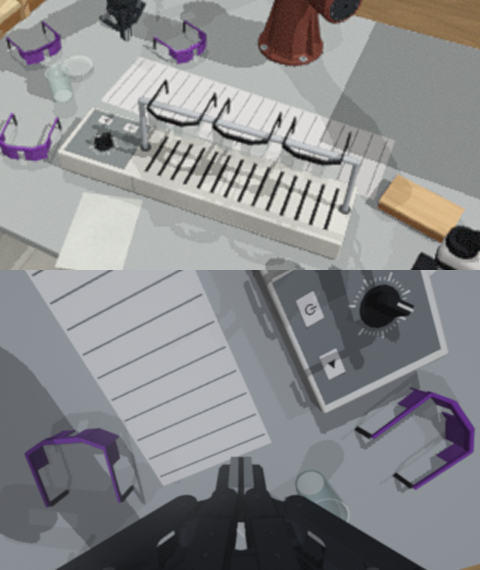

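All three pairs still hang apart and the timer is unchanged. Handing in.

```bash
python3 -c "
from station import bot
print(bot.sign_off())"
```

```text
the job is handed in; nothing more can be done
None
```

I finished the job and handed it in at about 40 s of robot time; the sign-off gave no verdict.

- **Power key:** I pressed it first and held it at about 5–7 N, well under the 30 N limit. Nothing on the dryer visibly confirms a press, so I am going by the measured force.
- **Timer:** I turned the knob clockwise to 20 minutes. From near, the pointer stood within about 1.5° of the fourth long mark, inside the 0.12 rad (about 7°) allowed.
- **Spectacles:** All three black pairs hang by both arms, square to the rail and about 160 mm apart. The last scene picture shows them separate, with no contact.
- **Start key:** I pressed it last, at about 6.6 N for roughly 0.8 s. As with the power key, I am going by the force reading.
- **Left alone:** I did not touch the purple look-alikes. The slide box, beaker and petri dish looked unmoved by eye, but I did not measure them again.

No check failed or disagreed.

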